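# Spring the concealed catch of the ring case

### The arm

A 6-joint arm with a two-finger parallel gripper is mounted at the origin on the work surface. World frame = base frame: x ahead of the robot, y to its left, z up, the work surface at z = 0. Lengths are in m, angles in degrees, forces in N, time in s.
With the tool pointing down it reaches from about 0.375 to 0.75 m from the base axis. Payload 9 kg.
Tool frame: the origin (TCP) lies where the fingers leave the gripper's body, on its centre line; the fingertips stand 73 mm ahead of it and the grasp point (between the pads) lies 54 mm ahead of it (robot.tip_reach is the distance from the TCP to the fingertips, in m); z points along the fingers, y is the line along which they close (so a half turn about z gives the same grasp; the last joint's range is limited). The gripper opens to 85 mm and grips with 20 to 120 N. Pads are 22 mm wide; open, the fingers measure 114 mm over their backs; the gripper's body (76 mm by 85 mm) begins 54 mm behind the grasp point. The pads swing forward as they close: fully open they stand 13 mm farther back than shut.
Start: joints at [-12.473, 5.964, 5.575, 89.605, 0, 77.527], TCP at [0.6, 0, 0.304] pointing down, gripper open.
Joint ranges: [-171.21, 171.21], [-48.23, 106.86], [-62.78, 66.21], [-105.2, 120.99], [-86.42, 89.51], [-180, 180]. Speed limits (degrees/s): [127.2, 127.2, 147.25, 180, 180, 180].

### API

Orientations are given as [roll, pitch, yaw] about the fixed x, y, z axes, in that order (R = Rz(yaw) Ry(pitch) Rx(roll)).
In Python, from plant import robot gives the robot as it stands. Calls block until the motion is done:
- robot.move_pose(position, orientation): joint-space move of the TCP to a pose.
- robot.line_to(position, vel=0.15, rotation=None, guard=None): straight line of the TCP; rotation=None keeps the orientation; vel is the mean speed in m/s. With guard (N) it stops when the force on the tool has changed by that much, and returns True; else False.
- robot.goto_joints(angles): joint-space move.
- robot.set_gripper(opening): finger opening in m; the grip force is fixed at half the most; returns when the fingers have stopped.
- robot.pause(seconds).
- robot.ik(position, orientation): joint angles nearest the present ones, or None.
- robot.observe(): the state.
- robot.grab_frame(name): name is "scene" or "side" or "wrist"; returns the picture (400x640x3 uint8, blue, green, red); there is no depth.
- robot.get_calibration(name): a dict with "vertical_fov" (degrees; the focal length in pixels is half the picture's height over the tangent of half this angle, whatever the lens; pixels are square), "cx", "cy" (the principal point, pixels), "rvec" (rotation vector, rad) and "tvec" (3), from world to camera coordinates, as OpenCV has them. Camera axes: x right, y down, z forward; pixel columns grow to the right and rows downward; lengths in m; the calibration is good to about 2 mm. A picture is of the moment at which its call begins: read the wrist's pose just before it. get_calibration takes no time and is no camera call; for the wrist camera it gives the pose at the moment of the call.
A pose or a line that the arm cannot do raises robot.IKError and nothing moves.
- robot.job_done(): hands the job in; it is judged then, once.
The state is a dict: "time": time; "q": joint angles; "qvel": joint speeds; "joint_torque": joint torques, N m; "tool_pos": TCP position; "tcp_rot": TCP orientation; "ft_force": force on the tool from outside, world axes, zero at the start; "torque": the same for the moment, N m; "gripper_width": finger opening in m; "gripper_force": force on a finger pad.
Only numpy, scipy, OpenCV 4.12 (cv2) and the standard library are available. Lean on these libraries where they do the work, as an engineer would, in place of code of your own. Each camera call takes 0.05 s, during which the arm holds its last target. There are 200 camera calls.

### The job

The glazed lid of the ring case is held shut by a concealed catch, a thumb pad at the bottom of a finger notch somewhere along the metal strip in the case's front edge. Lay a closed fingertip on one of the two wooden ends of that edge, run it inwards along the top of the edge until you feel the notch, and press the catch down inside it until the sprung lid pops up by itself; then come away and leave the lid standing ajar. Do everything by touch with the fingertip: do not prise, grip or push the lid, and leave the things lying around the case where they are.

Things in the scene. Friction and masses are not known exactly. Their poses are not given: they have to be found in the camera images.
- case: ring case screwed to the bench: dark wood, 288 mm (x) by 440 mm (y), origin on the bench, front to its own -x, z up. Its front edge is a level ledge, x = -158 to -102 mm, y = -220 to 220 mm in this frame, top 60 mm above the bench; the lid rises right behind it (from x = -102 mm, top at 80 mm). The ledge is wood where |y| > 108 mm, and a metal strip flush with it in between
- edge_mid (a point): middle of the ledge's top (case frame -130, 0, 60 mm); axes as the case. In the metal strip is one notch, 50 mm wide along y, cut through the full depth of the ledge and open to the front; its centre is anywhere from 53 mm right to 53 mm left of this point, different each time. The catch's pad, 46 mm wide, lies in it, its top 10 mm below the ledge
- edge_left (a point): point on top of the ledge's left wooden end (case frame -130, 150, 60 mm)
- edge_right (a point): point on top of the ledge's right wooden end (case frame -130, -150, 60 mm)
- catch (a joint): catch in the notch, rad: 0 at rest, 0.32 at its stop. The pad is hinged along its rear edge (case frame x = -98 mm), its front swings down. It frees the lid at 0.16 rad, 5 to 6 mm down at the middle of the ledge's depth, against 3 N at first and 6 to 7 N at the end; it springs back when released
- lid (a joint): glazed metal-framed lid hinged along the rear of the case, angle in rad: 0 shut and latched, 0.35 at its stop (front edge about 80 mm higher). Once let go, a spring with a damper lifts it by itself in 1 to 2 s, pushing with about 3 N at its front edge
- bur_block: loose bystander left of the case: wooden block 100 by 85 by 28 mm with upright burs, 66 mm tall in all, origin under its middle
- hammer: loose bystander right of the case: bench hammer 240 mm long lying along its own x, handle to -x, origin on the bench under it
- jar: loose bystander in front of the case: glass jar with steel cap, 52 mm wide, 55 mm tall, origin under its middle
- ring_box: loose bystander in front of the case: black ring box 53 by 57 by 42 mm, origin under its middle

How it is judged:
By the outcome, as a careful person would: the job done as asked, in the order asked, and still so for the second after the job is handed in, with the robot touching nothing.
It also fails if it takes over 72 s, if anything falls off the work surface, if the arm or the gripper's body presses on something with over 40 N, if the wrist force passes 120 N, or if a joint passes its speed limit or range.

## Working session

There is one attempt and no reset: what is moved stays moved. The work goes in short steps, each a Python script; the robot and the scene stay as the last script left them, time stands still between calls to the robot, and variables do not carry over. Pictures are saved under pics/ and viewed, at most 10 in all, crops included, and the job is handed in when it is done.

```bash
mkdir -p pics; ls; python3 - <<'E'
from plant import robot
import cv2
for n in("scene","side"):
    cv2.imwrite(f"pics/{n}0.png",robot.grab_frame(n)); print(n,robot.get_calibration(n))
print(robot.observe())
E
```

```text
pics
scene {'vertical_fov': 55.59981719424571, 'cx': 317.24571875927666, 'cy': 193.93807923858787, 'rvec': array([ 0.77357131,  2.54421247, -1.14909511]), 'tvec': array([ 0.47633609, -0.15986922,  1.25350728])}
side {'vertical_fov': 56.115449018011994, 'cx': 318.95795179952773, 'cy': 196.70304854497294, 'rvec': array([ 2.0979485 , -0.28630105,  0.17145536]), 'tvec': array([-0.53835123,  0.14107966,  0.88079343])}
{'time': 0.1, 'q': array([-1.24727068e+01,  5.99310556e+00,  5.53205066e+00,  8.96051500e+01,
        8.02751204e-04,  7.75261158e+01]), 'qvel': array([-0.02787943, -0.0138132 ,  0.20401518, -0.08195472,  0.08872512,
       -0.01670575]), 'joint_torque': array([ 5.58294560e-03, -5.58208680e+01,  5.04719281e+01,  1.31238697e-02,
       -3.14059680e-04, -9.08449465e-05]), 'tool_pos': array([5.99786833e-01, 6.61166924e-05, 3.03226560e-01]), 'tcp_rot': array([-1.79935531e+02, -1.50836939e-02,  9.00011685e+01]), 'ft_force': array([0.25472545, 0.26354529, 0.01772356]), 'torque': array([-0.04891381, -0.01707378, -0.00204364]), 'gripper_force': 0.0, 'gripper_width': 0.08556798698389051}
```

View pics/scene0.png

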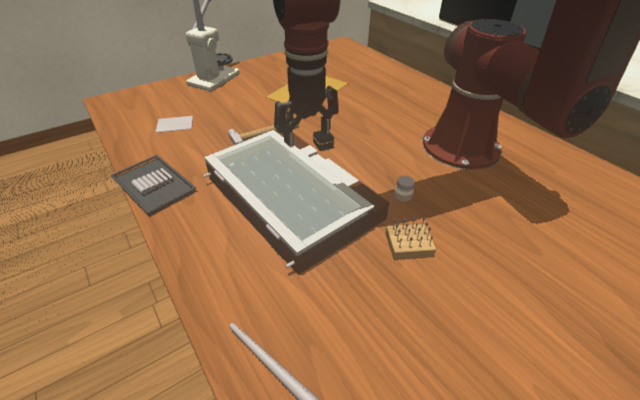

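View pics/side0.png

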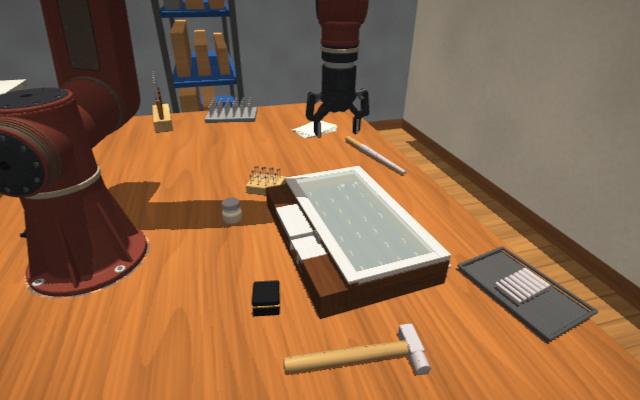

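The scene view shows the case with its lid at (290,190). The side view shows the ledge's white metal strip from (280,210) to (320,260), with a dark gap near (300,238). The jar is at (232,211), the ring box at (266,297) and the bur block at (265,180). I'll enlarge both views.

```bash
python3 - <<'E'
import cv2,numpy as np
a=cv2.imread("pics/side0.png")[155:315,225:465]
b=cv2.imread("pics/scene0.png")[120:280,190:400]
a=cv2.resize(a,(800,533),interpolation=cv2.INTER_CUBIC)
b=cv2.resize(b,(787,600),interpolation=cv2.INTER_CUBIC)
cv2.imwrite("pics/c1.png",a);cv2.imwrite("pics/c2.png",b)
E
```

```text
(no output)
```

View pics/c1.png

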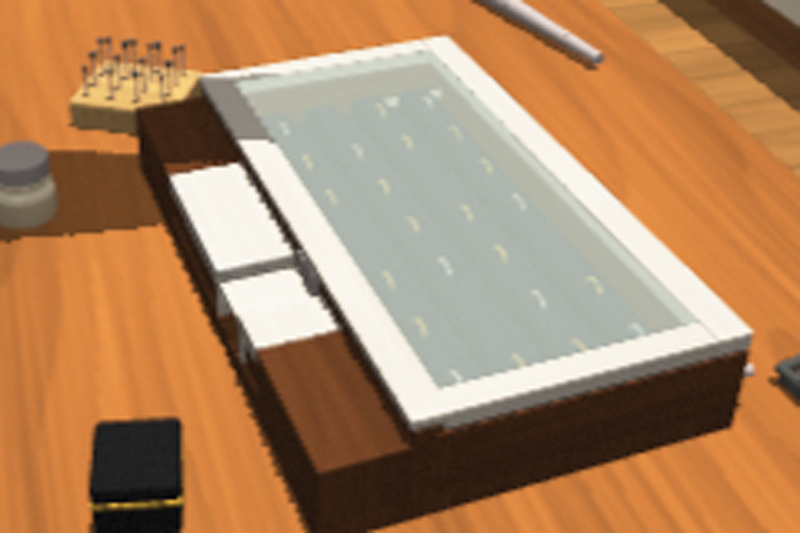

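View pics/c2.png

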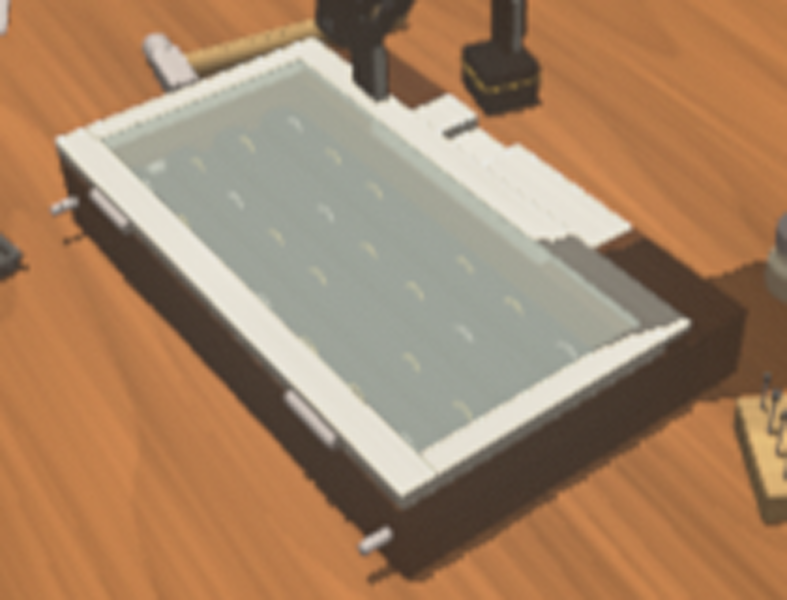

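The crops show the following (upscaled coordinates):
- **Side crop, ledge:** the right front top corner is near (317,472) and the left one near (140,108).
- **Side crop, strip:** it runs along the front edge from (170,176) to about (258,348), with the notch step starting near (216,270).
- **Scene crop:** the notch's far wall shows as a dark patch at (460,125).

```bash
cat > h.py <<'E'
import numpy as np,cv2
def ray(c,uv,z):
    f=200/np.tan(np.radians(c["vertical_fov"])/2); R=cv2.Rodrigues(np.array(c["rvec"],float))[0]
    d=R.T@np.array([(uv[0]-c["cx"])/f,(uv[1]-c["cy"])/f,1]); o=-R.T@np.array(c["tvec"],float)
    return o+d*(z-o[2])/d[2]
E
cat > m.py <<'E'
from plant import robot
from h import *
cs,cc=robot.get_calibration("side"),robot.get_calibration("scene")
S=lambda u,v,z:ray(cs,(225+u/3.3333-.35,155+v/3.3333-.35),z)[:2]
C=lambda u,v,z:ray(cc,(190+u/3.7476-.37,120+v/3.7476-.37),z)[:2]
L={}
L["S"]=dict(FR=S(317,472,.06),FL=S(140,108,.06),lFR=S(410,424,.08),lFL=S(203,78,.08),lBL=S(445,38,.08),lBR=S(750,335,.08),s0=S(170,176,.06),s1=S(255,348,.06),nA=S(216,270,.06),nB=S(240,335,.06))
L["C"]=dict(FL=C(745,312,.06),lFL=C(690,322,.08),lBL=C(403,498,.08),lBR=C(60,142,.08),lFR=C(310,40,.08),s0=C(632,228,.06))
for k,d in L.items():
    for n,p in d.items(): print(k,n,p.round(4))
# rigid fit: case-frame template
T=dict(FR=(-.158,-.22),FL=(-.158,.22),lFR=(-.102,-.22),lFL=(-.102,.22),lBL=(.13,.22),lBR=(.13,-.22),s0=(-.158,.108),s1=(-.158,-.108))
P=[];Q=[];N=[]
for k,d in L.items():
    for n,p in d.items():
        if n in T:P.append(T[n]);Q.append(p);N.append(k+n)
P=np.array(P);Q=np.array(Q)
U,_,V=np.linalg.svd((P-P.mean(0)).T@(Q-Q.mean(0)));R=(U@V).T
t=Q.mean(0)-R@P.mean(0)
print("yaw",np.degrees(np.arctan2(R[1,0],R[0,0])),"t",t)
for n,p,q in zip(N,P,Q): print(n,((q-t)@R-p).round(4))
for n,p in L["S"].items(): 
    if n[0]=="n":print(n,(p-t)@R)
for y in(.15,0,-.15):print(y,R@[-.13,y]+t)
for n,c,uv,z in(("jar",cs,(231,203),.055),("box",cs,(266,284),.042),("bur",cs,(264,183),.03)):print(n,(ray(c,uv,z)[:2]-t)@R)
E
python3 m.py
```

```text
S FR [ 0.4705 -0.3189]
S FL [0.4397 0.1156]
S lFR [ 0.5253 -0.3165]
S lFL [0.4945 0.1173]
S lBL [0.7188 0.1356]
S lBR [ 0.7536 -0.299 ]
S s0 [0.4453 0.0047]
S s1 [ 0.4615 -0.2074]
S nA [ 0.4547 -0.1213]
S nB [ 0.4552 -0.1926]
C FL [0.4401 0.1208]
C lFL [0.4928 0.1231]
C lBL [0.7234 0.1449]
C lBR [ 0.7565 -0.289 ]
C lFR [ 0.532  -0.3112]
C s0 [0.4475 0.009 ]
yaw 4.4729304399632115 t [ 0.61146975 -0.08805729]
SFR [-0.0006  0.0008]
SFL [ 0.0026 -0.0036]
SlFR [-0.0017 -0.001 ]
SlFL [ 0.0014 -0.0061]
SlBL [-0.0056 -0.0054]
SlBR [-0.0048 -0.0014]
Ss0 [-0.0004 -0.0025]
Ss1 [-0.0008  0.0007]
CFL [0.0034 0.0016]
ClFL [ 0.0002 -0.0002]
ClBL [-0.0002  0.0035]
ClBR [-0.0011  0.0084]
ClFR [0.0054 0.0037]
Cs0 [0.0021 0.0015]
nA [-0.1589253 -0.0209489]
nB [-0.16390746 -0.09208032]
0.15 [0.47016748 0.0513474 ]
0 [ 0.4818657  -0.09819574]
-0.15 [ 0.49356391 -0.24773888]
jar [-0.26149587  0.17343704]
box [-0.2419636  -0.13551058]
bur [-0.14660671  0.29562529]
```

The rigid fit is good to about 4 mm, and the given sizes agree. The case is at yaw 4.5°, and by eye the notch is near case y = -0.05. I'll start on the right wooden end, with the gripper leaned away from the lid.

```bash
cat >> h.py <<'E'
YAW=4.47;P=-25.
Y=np.radians(YAW);RC=np.array([[np.cos(Y),-np.sin(Y),0],[np.sin(Y),np.cos(Y),0],[0,0,1]])
T0=np.array([.6115,-.0881,0]); RPY=[180,P,YAW]
ZT=RC@np.array([-np.sin(np.radians(P)),0,-np.cos(np.radians(P))])
def tcp(p,reach): return T0+RC@np.array(p)-ZT*reach       # case-frame tip -> TCP
def tip(pos,reach): return RC.T@(np.array(pos)+ZT*reach-T0)
E
python3 - <<'E'
from plant import robot
from h import *
r=robot.tip_reach
robot.set_gripper(0)
p=tcp([-.13,-.15,.10],r); print(r,p,robot.ik(p,RPY))
robot.move_pose(tcp([-.13,-.15,.14],r),RPY)
robot.line_to(tcp([-.13,-.15,.085],r),vel=.1)
robot.pause(.3); o=robot.observe();f0=o["ft_force"]; print(o["time"],o["q"].round(1),f0,o["gripper_width"],tip(o["tool_pos"],r))
hit=robot.line_to(tcp([-.13,-.15,.055],r),vel=.015,guard=2.5)
robot.pause(.2);o=robot.observe();print(hit,o["time"],(o["ft_force"]-f0),tip(o["tool_pos"],r))
np.save("f0.npy",f0)
cv2.imwrite("pics/w1.png",np.vstack([robot.grab_frame("side")[100:400,100:500]]))
E
```

```text
0.0726 [ 0.46299723 -0.25016684  0.16579795] [-52.00606351 -26.70900521 -40.62509292  61.64207354  20.62915377
 126.1657954 ]
2.9833 [-52.  -26.2 -41.8  59.9  20.6 126.2] [0.13663215 0.43797263 0.29182198] -0.00036591171937251963 [-0.12986018 -0.15026846  0.08557844]
True 4.5333 [-1.58549673  0.02701916  5.09493666] [-0.12992804 -0.15007391  0.06319567]
```

View pics/w1.png

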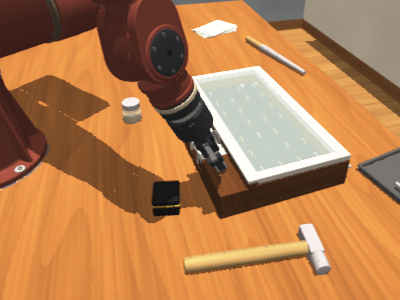

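The closed fingertip rests on the right wooden end at crop pixel (220,170), with 5 N and at the expected height, and it is clear of the ring box. Next I'll slide it inwards under light force control.

```bash
python3 - <<'E'
from plant import robot
from h import *
r=robot.tip_reach;f0=np.load("f0.npy")
F=lambda:(RC.T@(robot.observe()["ft_force"]-f0))
z=tip(robot.observe()["tool_pos"],r)[2]; z0=z; y=-.15; log=[];found=False
while y<.08:
    y+=.003
    robot.line_to(tcp([-.13,y,z],r),vel=.03)
    f=F(); log.append((round(y,3),round(z*1e3,2),*f.round(1)))
    if f[2]<1.0:
        hit=robot.line_to(tcp([-.13,y,z-.004],r),vel=.02,guard=2.0)
        zz=tip(robot.observe()["tool_pos"],r)[2]; log.append(("drop",hit,zz))
        if not hit and zz<z0-.003: found=True;break
        z=zz
    elif f[2]>15: z+=.0005
    else: z+=np.clip((f[2]-4)*5e-5,-.0002,.0003)
for l in log:print(*l)
o=robot.observe();print(found,o["time"],tip(o["tool_pos"],r),F())
E
```

```text
-0.147 63.2 -0.8 0.7 2.8
-0.144 63.15 0.3 0.1 3.2
-0.141 63.11 -0.3 -0.6 2.8
-0.138 63.05 -0.7 -1.6 3.5
-0.135 63.02 -0.4 -1.4 4.6
-0.132 63.05 -0.5 -1.2 5.4
-0.129 63.12 -0.3 -1.5 5.4
-0.126 63.19 -1.7 -1.7 4.6
-0.123 63.22 -0.8 -1.6 4.9
-0.12 63.26 -1.9 -1.0 4.6
-0.117 63.29 -0.5 -0.0 3.9
-0.114 63.29 -0.3 -1.2 4.1
-0.111 63.29 -0.5 -0.8 4.0
-0.108 63.29 0.6 -0.7 2.8
-0.105 63.23 -0.7 -0.8 2.5
-0.102 63.16 -0.2 0.5 1.6
-0.099 63.04 -0.5 0.9 1.2
-0.096 62.9 -1.2 0.2 1.2
-0.093 62.76 -0.5 0.6 1.6
-0.09 62.64 0.1 -1.2 2.5
-0.087 62.56 -0.8 -1.1 3.2
-0.084 62.52 -0.8 -1.2 4.3
-0.081 62.54 0.0 -0.6 4.9
-0.078 62.58 -0.8 -1.2 5.1
-0.075 62.64 -0.6 -1.7 4.6
-0.072 62.66 0.2 -1.8 4.3
-0.069 62.68 -0.5 -0.6 4.1
-0.066 62.68 0.9 -0.6 3.8
-0.063 62.67 -0.1 0.1 -0.6
drop False 0.05828487838475872
True 12.1833 [-0.13016164 -0.06285608  0.05828488] [ 0.44644958 -0.02520702  0.14978452]
```

The force vanished at y = -0.063 and the tip dropped 4 mm with no contact, so this is the notch, and it agrees with the camera. I'll centre in it and press.

```bash
python3 - <<'E'
from plant import robot
from h import *
r=robot.tip_reach;f0=np.load("f0.npy")
F=lambda:(RC.T@(robot.observe()["ft_force"]-f0))
y=-.063+.012
a=robot.grab_frame("side")
print("wall",robot.line_to(tcp([-.13,y,.0583],r),vel=.03,guard=3))
y=tip(robot.observe()["tool_pos"],r)[1]
print("pad",robot.line_to(tcp([-.13,y,.046],r),vel=.015,guard=1.5)); 
z=tip(robot.observe()["tool_pos"],r)[2]; zc=z; print(y,z,F())
while z>zc-.0085:
    z-=.0008; robot.line_to(tcp([-.13,y,z],r),vel=.02); f=F(); print(round((zc-z)*1e3,1),f.round(1))
    if f[2]>16 or abs(f[1])>8: break
robot.pause(.6)
b=robot.grab_frame("side");o=robot.observe();print(o["time"],F(),tip(o["tool_pos"],r))
d=cv2.absdiff(a,b)[150:330,330:480].max(2)>40;print("lid diff px",d.sum())
cv2.imwrite("pics/p1.png",b[100:400,150:500])
E
```

```text
wall False
pad True
-0.050858794978815826 0.052424448074116545 [-0.70012958 -1.00302497  1.63975045]
0.8 [-1.4 -1.4  2. ]
1.6 [-1.9 -2.1  2.7]
2.4 [-2.4 -2.   2.3]
3.2 [-1.1 -2.4  2.9]
4.0 [-2.2 -2.3  2.8]
4.8 [-3.1 -2.9  3.7]
5.6 [-2.6 -1.6  3.7]
6.4 [-2.8 -1.6  4.9]
7.2 [-2.7 -2.3  4.5]
8.0 [-2.8 -1.7  5.1]
8.8 [-1.7 -1.8  4.8]
16.6667 [-2.57660479 -1.57346612  5.72790898] [-0.12991084 -0.05087834  0.04377582]
lid diff px 4413
```

View pics/p1.png

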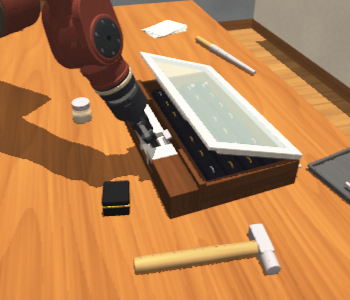

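The lid has popped up: its front rail now runs from (145,58) to (290,158), well above the ledge and clear of the gripper. I'll wait for it to finish rising, then withdraw along the tool axis.

```bash
python3 - <<'E'
from plant import robot
from h import *
r=robot.tip_reach
robot.pause(1.5)
p=robot.observe()["tool_pos"]
robot.line_to(p-ZT*.05,vel=.05)
robot.line_to(p-ZT*.05+RC@np.array([-.05,0,.08]),vel=.1)
robot.pause(1.5);o=robot.observe();print(o["time"],o["ft_force"]-np.load("f0.npy"),o["tool_pos"])
cv2.imwrite("pics/e1.png",robot.grab_frame("side"))
E
```

```text
Traceback (most recent call last):
plant.IKError: the arm cannot follow that straight line within its joint ranges
```

```bash
python3 - <<'E'
from plant import robot
from h import *
p=robot.observe()["tool_pos"]
try: robot.line_to(p-ZT*.03,vel=.05)
except robot.IKError: print("short of reach")
robot.pause(1);o=robot.observe();print(o["time"],o["ft_force"]-np.load("f0.npy"),tip(o["tool_pos"],robot.tip_reach))
cv2.imwrite("pics/e1.png",robot.grab_frame("side"))
E
```

```text
short of reach
20.3167 [ 0.88661435 -0.802693   -0.04679476] [-0.1510309  -0.05090378  0.08909741]
```

View pics/e1.png

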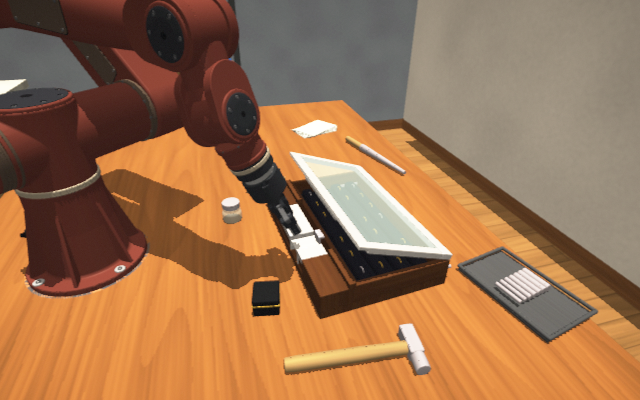

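The lid stands ajar, with its front rail from (293,155) to (445,255). The fingertip is free about 25 mm above the ledge at (290,228). The jar, ring box and hammer are where they were.

```bash
python3 -c "
from plant import robot
print(robot.job_done())"
```

```text
the job is handed in; nothing more can be done
None
```

The job is handed in: I found the notch by touch from the right wooden end and pressed the catch. The lid popped up by itself and stands ajar, with the robot touching nothing and the things around the case where they were.

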